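Pack the paper weights away in their round tray

TASK

The drawing lies flat now: take the three knobbed steel weights off it and pack them into the round green tray with the other four, so that all seven stand upright and flat on the tray's floor, nested with one in the middle and six around it. Set each one down rather than dropping it, let go, and leave the other things on the table where they are.

Things in the scene. Friction and masses are not known exactly. Their poses are not given: they have to be found in the camera images.
- tray_floor (a point): Centre of the inner floor of the open round green tray (felt floor, bright rim): inner diameter 144 mm, wall 3 mm, rim 26 mm above this floor, floor 4 mm above the table. Loose, 0.7 kg. z up. Seven weights fit only as one in the middle, six round it about 47 mm off, with 3 mm to spare at the wall. At the start the middle and two neighbouring places of the ring are free.
- w1_mid (a point): Knobbed steel paper weight (w1 to w7 are alike): grey cylinder, diameter 46 mm, 40 mm tall, foot chamfered 4 mm; brass knob on its axis, neck 16 mm thick from 40 to 46 mm, grip 20 mm thick from 46 to 76 mm above the underside. 0.6 kg. Point: on the axis, 38 mm above the underside; z up. Starts on the drawing.
- w2_mid (a point): Knobbed steel paper weight (w1 to w7 are alike): grey cylinder, diameter 46 mm, 40 mm tall, foot chamfered 4 mm; brass knob on its axis, neck 16 mm thick from 40 to 46 mm, grip 20 mm thick from 46 to 76 mm above the underside. 0.6 kg. Point: on the axis, 38 mm above the underside; z up. Starts on the drawing.
- w3_mid (a point): Knobbed steel paper weight (w1 to w7 are alike): grey cylinder, diameter 46 mm, 40 mm tall, foot chamfered 4 mm; brass knob on its axis, neck 16 mm thick from 40 to 46 mm, grip 20 mm thick from 46 to 76 mm above the underside. 0.6 kg. Point: on the axis, 38 mm above the underside; z up. Starts on the drawing.
- w4_mid (a point): Knobbed steel paper weight (w1 to w7 are alike): grey cylinder, diameter 46 mm, 40 mm tall, foot chamfered 4 mm; brass knob on its axis, neck 16 mm thick from 40 to 46 mm, grip 20 mm thick from 46 to 76 mm above the underside. 0.6 kg. Point: on the axis, 38 mm above the underside; z up. Starts in the tray, part of the ring of six, a few mm out of true; it can be nudged aside.
- w5_mid (a point): Knobbed steel paper weight (w1 to w7 are alike): grey cylinder, diameter 46 mm, 40 mm tall, foot chamfered 4 mm; brass knob on its axis, neck 16 mm thick from 40 to 46 mm, grip 20 mm thick from 46 to 76 mm above the underside. 0.6 kg. Point: on the axis, 38 mm above the underside; z up. Starts in the tray, part of the ring of six, a few mm out of true; it can be nudged aside.
- w6_mid (a point): Knobbed steel paper weight (w1 to w7 are alike): grey cylinder, diameter 46 mm, 40 mm tall, foot chamfered 4 mm; brass knob on its axis, neck 16 mm thick from 40 to 46 mm, grip 20 mm thick from 46 to 76 mm above the underside. 0.6 kg. Point: on the axis, 38 mm above the underside; z up. Starts in the tray, part of the ring of six, a few mm out of true; it can be nudged aside.
- w7_mid (a point): Knobbed steel paper weight (w1 to w7 are alike): grey cylinder, diameter 46 mm, 40 mm tall, foot chamfered 4 mm; brass knob on its axis, neck 16 mm thick from 40 to 46 mm, grip 20 mm thick from 46 to 76 mm above the underside. 0.6 kg. Point: on the axis, 38 mm above the underside; z up. Starts in the tray, part of the ring of six, a few mm out of true; it can be nudged aside.
- board: Drawing on a brown greyboard lying on the light table, 300 x 240 x 4 mm, fixed; origin under its centre, x along its long side. The three weights to be packed stand on it.
- eraser: White block eraser with a blue sleeve, 43 x 18 x 12 mm, on the drawing; origin under its centre. Leave alone.
- loupe: Black folding magnifier, 30 x 30 x 33 mm, on the drawing; origin under its centre. Leave alone.
- jar: Amber glass jar with a white cap, 62 mm in diameter, 75 mm tall; origin under its centre. Leave alone.
- tape: Roll of blue linen tape lying flat, 68 mm in diameter, 25 mm tall; origin under its centre. Leave alone.
- brush: Flat brush lying on the table, 170 mm long along its x; origin on the table beneath it. Leave alone.
- remote: Black remote control for the table light, 45 x 130 x 16 mm, long side along its y; origin under its centre. Leave alone.

How it is judged:
At the end, for the whole second after the job is handed in: All seven weights stand in the tray: each axis within 52 mm of the tray's centre, underside on the tray's floor (within 3 mm), upright within 0.06 rad, at rest (under 0.02 m/s); tray level within 0.05 rad. Seven fit only as one in the middle and six around it (angle between tray_floor's own z axis and vertical below 0.05 rad and horizontal distance between each of w1_mid, w2_mid, w3_mid, w4_mid, w5_mid, w6_mid, w7_mid and tray_floor below 0.0525 m and z of w1_mid in the frame of tray_floor between 0.035 and 0.0405 m and angle between each of w1_mid, w2_mid, w3_mid, w4_mid, w5_mid, w6_mid, w7_mid's own z axis and vertical below 0.06 rad and linear speed of each of w1, w2, w3, w4, w5, w6, w7 below 0.02 m/s and z of w2_mid in the frame of tray_floor between 0.035 and 0.0405 m and z of w3_mid in the frame of tray_floor between 0.035 and 0.0405 m and z of w4_mid in the frame of tray_floor between 0.035 and 0.0405 m and z of w5_mid in the frame of tray_floor between 0.035 and 0.0405 m and z of w6_mid in the frame of tray_floor between 0.035 and 0.0405 m and z of w7_mid in the frame of tray_floor between 0.035 and 0.0405 m); the robot touches nothing.
It fails at once if a weight is dropped into the tray (falls faster than 0.5 m/s, a free fall of some 13 mm) ((horizontal distance between w1_mid and tray_floor below 0.06 m and z of w1_mid in the frame of tray_floor below 0.075 m and linear speed of w1 above 0.5 m/s) or (horizontal distance between w2_mid and tray_floor below 0.06 m and z of w2_mid in the frame of tray_floor below 0.075 m and linear speed of w2 above 0.5 m/s) or (horizontal distance between w3_mid and tray_floor below 0.06 m and z of w3_mid in the frame of tray_floor below 0.075 m and linear speed of w3 above 0.5 m/s) or (horizontal distance between w4_mid and tray_floor below 0.06 m and z of w4_mid in the frame of tray_floor below 0.075 m and linear speed of w4 above 0.5 m/s) or (horizontal distance between w5_mid and tray_floor below 0.06 m and z of w5_mid in the frame of tray_floor below 0.075 m and linear speed of w5 above 0.5 m/s) or (horizontal distance between w6_mid and tray_floor below 0.06 m and z of w6_mid in the frame of tray_floor below 0.075 m and linear speed of w6 above 0.5 m/s) or (horizontal distance between w7_mid and tray_floor below 0.06 m and z of w7_mid in the frame of tray_floor below 0.075 m and linear speed of w7 above 0.5 m/s)).
It fails at once if one of the other things (eraser, magnifier, jar, tape, brush, remote) is moved by more than 25 mm (distance of any of eraser, loupe, jar, tape, brush, remote from where it was at the start of the episode above 0.025 m).
It also fails if it takes over 72 s, if anything falls off the work surface, if the arm or the gripper's body presses on something with over 40 N, if the wrist force passes 120 N, or if a joint passes its speed limit or range.

ROBOT

A 6-joint arm with a two-finger parallel gripper is mounted at the origin on the work surface. World frame = base frame: x ahead of the robot, y to its left, z up, the work surface at z = 0. Lengths are in m, angles in rad, forces in N, time in s.
With the tool pointing down it reaches from about 0.425 to 0.95 m from the base axis. Payload 3.5 kg.
Tool frame: the origin (TCP) lies at the very end of the fingers, on their centre line; the grasp point (between the pads) lies 19 mm behind it; z points along the fingers, y is the direction in which the jaws open and shut (so a half turn about z gives the same grasp; the last joint's range is limited). The gripper opens to 85 mm and grips with 20 to 120 N. Pads are 22 mm wide; open, the fingers measure 114 mm over their backs; the gripper's body (76 mm by 85 mm) begins 54 mm behind the grasp point. The pads swing forward as they close: fully open they stand 13 mm farther back than shut.
Start: joints at [1.136, 0.286, 1.577, -0, 1.279, -0.15], TCP at [0.19, 0.648, 0.231] pointing down, gripper open.
Joint ranges: [-2.77, 2.77], [-0.9, 2.22], [0.21, 2.48], [-1.53, 4.67], [0.24, 2.81], [-2.84, 2.84]. Speed limits (rad/s): [2.79, 2.79, 3.14, 3.14, 3.14, 3.14].

INTERFACE

Orientations are given as a unit quaternion [x, y, z, w].
In Python, from plant import ctrl, imaging gives the robot as it stands.
- The arm moves only by the shell command python3 -m creep 'ROWS' [OPENING] [FORCE]. ROWS is JSON, one flat list of numbers, 4 for each row, row after row: the shift along the tool's x, y, z in units of 25 mm (1.0 is 25 mm), then the turn about the tool's z in units of 5 degrees (1.0 is 5 degrees). A call has 1 to 20 rows; each row is the pose to reach, as a shift and turn from the pose commanded when the call began, along the tool's axes at that moment; what a row does not reach only later rows make up. A row lasts 1/12 s, in which the tool goes at most 41.7 mm and 7.16 degrees, less where a joint would pass 70% of its speed; a pose out of reach is approached as far as the arm can. A call with a gripper value outside its range is refused whole. OPENING is the closure in counts, from 0 (fully open) to 255 (shut), set as the call begins (- or left out, the last holds). The fingers move at their own pace and stop on an object; FORCE is the grip in N (left out, the last holds). Time passes only in rows, so rows that repeat a pose let the fingers close. It gives the time, the measured TCP pose, the force and the opening at its end, in the units of the state.
- ctrl.get_state(): the state, without advancing time (a new reading comes with each control period).
- imaging.read_camera(name): name is "scene" or "side" or "wrist"; returns the picture (400x640x3 uint8, red, green, blue); there is no depth.
- imaging.camera_info(name): a dict with "intrinsics" (3x3 intrinsics, pixels), "distortion" ([k1, k2, p1, p2, k3] as OpenCV has them; the pictures are not rectified), "origin" and "attitude" of the camera in the world. Camera axes: x right, y down, z forward; pixel columns grow to the right and rows downward; lengths in m; the calibration is good to about 2 mm. A picture is of the moment at which its call begins: read the wrist's pose just before it. camera_info takes no time and is no camera call; for the wrist camera it gives the pose at the moment of the call.
- ctrl.sign_off(): hands the job in, once; it reports no verdict.
Trained networks look in the newest picture that a camera, given by its name, has taken for a name from the list of things; names that differ only in an ending like _2 or _b are one class to them, and where a whole thing is asked for, a point or a joint stands for the part that bears it (a point fixed in the world has none). Each returns a list of dicts, best first, with "p" (0 to 1); they miss things now and then, are a little off and sometimes report something else, mostly with a low value. They report only what shows in the picture. A call takes as long as a camera call.
- imaging.silhouettes(camera, name): "mask" (400x640 bool, what is visible of it) and "uv" ([column, row] in pixels, amid what is visible of it).
The state is a dict: "time": time; "qpos": joint angles; "dq": joint speeds; "joint_efforts": joint torques, N m; "eef_pos": TCP position; "tcp_rot": TCP orientation; "contact_force": force on the tool from outside, world axes, zero at the start; "wrist_torque": the same for the moment, N m; "opening": opening from 0.0 (shut) to 1.0 (fully open).
Only numpy, scipy, OpenCV 4.12 (cv2) and the standard library are available. Lean on these libraries where they do the work, as an engineer would, in place of code of your own. Each camera call takes 0.05 s, during which the arm holds its last target.

## Working session

There is one attempt and no reset: what is moved stays moved. The work goes in short steps, Python scripts to look and compute and a shell command to move; the robot and the scene stay as the last step left them, time stands still between calls to the robot, and variables do not carry over. Pictures are saved under pics/ and viewed, and the job is handed in when it is done.

```bash
ls; mkdir -p pics
python3 - <<'E'
from plant import ctrl, imaging
import cv2
s=ctrl.get_state(); print(s)
for n in ["scene","side","wrist"]:
    print(n,imaging.camera_info(n))
    cv2.imwrite(f"pics/a_{n}.png",imaging.read_camera(n)[:,:,::-1])
E
```

```text
pics
{'time': 0.0, 'qpos': array([ 1.13598752e+00,  2.87216092e-01,  1.57818464e+00,  8.55503081e-06,
        1.27857189e+00, -1.49985138e-01]), 'dq': array([ 0.00044604,  0.00156446, -0.0009406 , -0.00087919,  0.00189139,
        0.00053061]), 'joint_efforts': array([ 7.56440950e-04, -4.05992639e+01, -2.92619956e+01, -8.47392539e-05,
        5.99152714e-03, -2.72431225e-05]), 'eef_pos': array([0.18934864, 0.64721737, 0.22990941]), 'tcp_rot': array([ 1.41932066e-01,  9.89875685e-01, -1.13829577e-03, -3.46931780e-04]), 'contact_force': array([ 0.76174347, -0.5914906 , -0.37541814]), 'wrist_torque': array([-0.03298529,  0.01776661, -0.01641724]), 'opening': 1.0012743324461473}
scene {'intrinsics': array([[413.81327647,   0.        , 323.94167597],
       [  0.        , 413.81327647, 202.97350643],
       [  0.        ,   0.        ,   1.        ]]), 'distortion': array([-0.07961595,  0.        ,  0.        ,  0.        ,  0.        ]), 'origin': array([1.39187435, 0.59628883, 0.84730125]), 'attitude': array([ 0.40676789,  0.80101633, -0.39334007, -0.19543877])}
side {'intrinsics': array([[520.66796517,   0.        , 319.50132739],
       [  0.        , 520.66796517, 193.20310878],
       [  0.        ,   0.        ,   1.        ]]), 'distortion': array([-0.15470148,  0.        ,  0.        ,  0.        ,  0.        ]), 'origin': array([0.51994245, 1.12650143, 0.81214903]), 'attitude': array([-0.02822946,  0.88050832, -0.47303525,  0.01207707])}
wrist {'intrinsics': array([[312.61573537,   0.        , 325.43806248],
       [  0.        , 312.61573537, 199.64826876],
       [  0.        ,   0.        ,   1.        ]]), 'distortion': array([-0.02478201,  0.        ,  0.        ,  0.        ,  0.        ]), 'origin': array([0.12642567, 0.66667185, 0.37252048]), 'attitude': array([0.79342023, 0.59423911, 0.07859865, 0.10576612])}
```

View pics/a_scene.png

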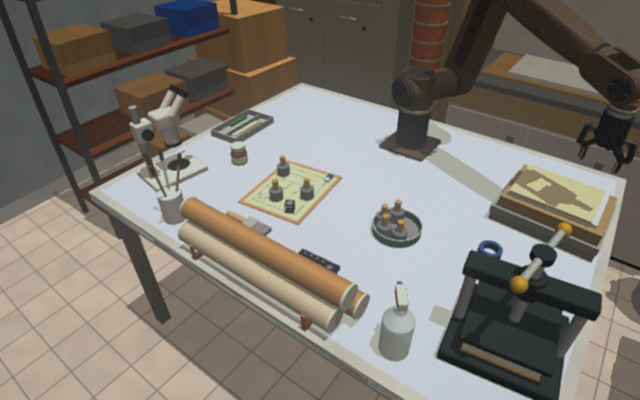

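View pics/a_side.png

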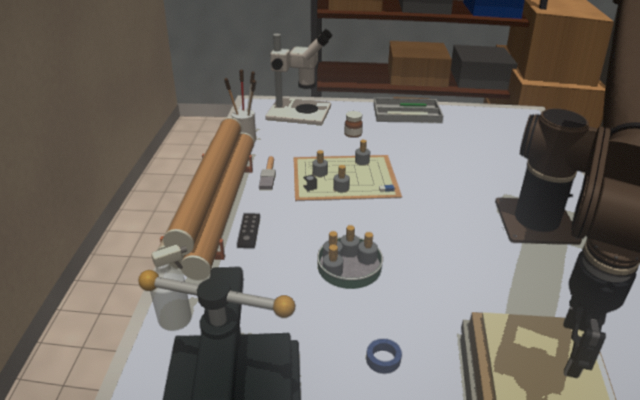

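View pics/a_wrist.png

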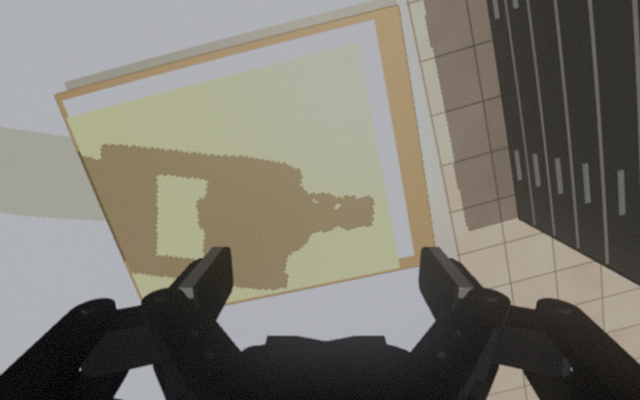

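```bash
cat > h.py <<'E'
from plant import ctrl, imaging
import cv2, numpy as np
from scipy.spatial.transform import Rotation as R
def ray(ci,uv):
    p=cv2.undistortPoints(np.array([[uv]],float),ci["intrinsics"],ci["distortion"])[0,0]
    d=R.from_quat(ci["attitude"]).apply([p[0],p[1],1.0]); return np.array(ci["origin"]),d
def onz(ci,uv,z):
    o,d=ray(ci,uv); return o+d*(z-o[2])/d[2]
def proj(ci,P):
    r=R.from_quat(ci["attitude"]).inv(); rv=r.as_rotvec(); t=-r.apply(ci["origin"])
    return cv2.projectPoints(np.atleast_2d(np.array(P,float)),rv,t,ci["intrinsics"],ci["distortion"])[0][:,0]
E
python3 - <<'E'
from h import *
for n in ["scene","side"]:
    img=imaging.read_camera(n); ci=imaging.camera_info(n)
    crop=(slice(140,300),slice(220,460)) if n=="scene" else (slice(120,300),slice(280,460))
    cv2.imwrite(f"pics/b_{n}.png",cv2.resize(img[crop][:,:,::-1],None,fx=3.2,fy=3.2,interpolation=cv2.INTER_CUBIC))
    for nm in ["w1_mid","tray_floor","jar","tape","brush","remote","loupe","eraser"]:
        for r in imaging.silhouettes(n,nm):
            if r["p"]<0.3: continue
            m=r["mask"]; ys,xs=np.nonzero(m)
            print(n,nm,round(r["p"],2),np.round(r["uv"]),xs.min(),xs.max(),ys.min(),ys.max(),np.round(onz(ci,r["uv"],0.03),3))
E
```

```text
scene w1_mid 0.62 [275. 193.] 270 282 180 201 [ 0.602 -0.195  0.03 ]
scene w1_mid 0.59 [307. 189.] 300 313 178 199 [ 0.522 -0.122  0.03 ]
scene tray_floor 0.77 [405. 233.] 372 422 210 247 [0.525 0.249 0.03 ]
scene jar 0.92 [237. 155.] 231 247 142 165 [ 0.505 -0.475  0.03 ]
scene tape 0.63 [492. 246.] 477 502 240 258 [0.427 0.478 0.03 ]
scene tape 0.58 [323. 262.] 298 339 248 272 [0.762 0.122 0.03 ]
scene brush 0.92 [252. 218.] 226 271 210 234 [ 0.741 -0.165  0.03 ]
scene remote 0.78 [323. 260.] 297 339 248 272 [0.756 0.12  0.03 ]
scene loupe 0.71 [288. 205.] 284 294 199 212 [ 0.623 -0.117  0.03 ]
scene eraser 0.66 [256. 222.] 227 271 211 235 [ 0.747 -0.145  0.03 ]
side w1_mid 0.6 [317. 166.] 311 327 151 176 [ 0.603 -0.199  0.03 ]
side tray_floor 0.82 [354. 273.] 317 383 239 288 [0.493 0.264 0.03 ]
side jar 0.88 [353. 126.] 344 362 111 137 [ 0.498 -0.473  0.03 ]
side tape 0.96 [384. 364.] 367 400 339 374 [0.434 0.509 0.03 ]
side tape 0.67 [341. 184.] 333 349 165 192 [ 0.53  -0.106  0.03 ]
side brush 0.82 [268. 177.] 259 274 156 188 [ 0.74  -0.126  0.03 ]
side remote 0.68 [245. 232.] 236 259 214 247 [0.76  0.131 0.03 ]
side loupe 0.51 [312. 184.] 304 315 175 190 [ 0.612 -0.099  0.03 ]
side eraser 0.45 [308. 182.] 303 316 174 190 [ 0.623 -0.108  0.03 ]
side eraser 0.4 [332. 265.] 323 343 245 276 [0.543 0.237 0.03 ]
```

View pics/b_scene.png

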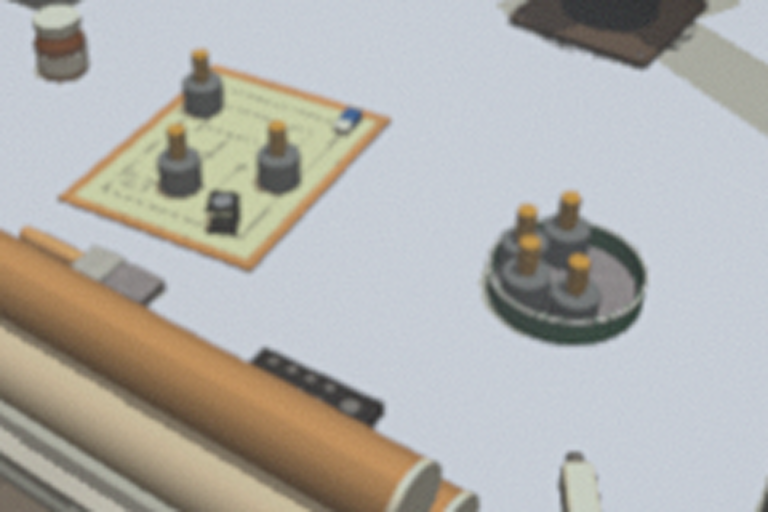

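View pics/b_side.png

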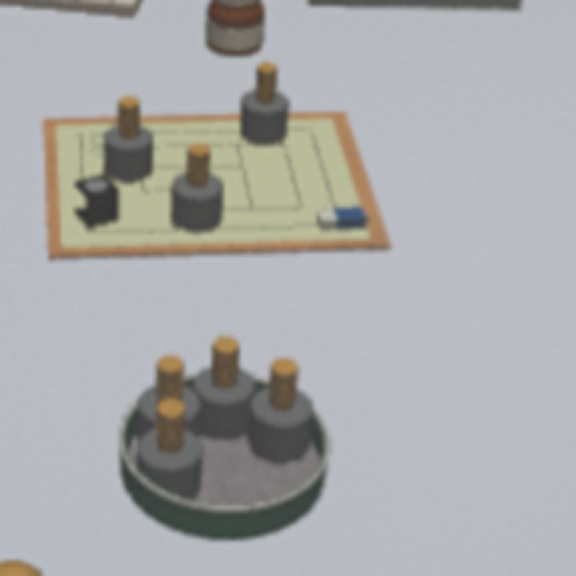

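Run:
```python
from h import *
cs=imaging.camera_info("scene"); cd=imaging.camera_info("side")
S=dict(A=(201,54),B=(177,130),C=(277,126),t1=(528,211),t2=(571,197),t3=(530,241),t4=(579,260))
D=dict(A=(267,69),B=(129,102),C=(199,150),t1=(170,362),t2=(225,343),t3=(172,406),t4=(285,366))
for k,v in S.items(): print("scene",k,np.round(onz(cs,(v[0]/3.2+220,v[1]/3.2+140),.08),3))
for k,v in D.items(): print("side",k,np.round(onz(cd,(v[0]/3.2+280,v[1]/3.2+120),.08),3))
# tray rim ellipse extents: side rim left, right, top(far), bottom(near)
for nm,c,off,pts in [("side",cd,(280,120),[(121,447),(329,447),(172,504)]),("scene",cs,(220,140),[(486,275),(646,278),(570,323)])]:
  for p in pts: print(nm,p,np.round(onz(c,(p[0]/3.2+off[0],p[1]/3.2+off[1]),.03),3))
s=ctrl.get_state()
ci=imaging.camera_info("wrist")
Rt=R.from_quat(s["tcp_rot"]); Rc=R.from_quat(ci["attitude"])
print("cam in tcp",Rt.inv().apply(ci["origin"]-s["eef_pos"]),(Rt.inv()*Rc).as_euler("xyz",degrees=True)); print("tool axes",Rt.as_matrix())
```

```text
scene A [ 0.472 -0.267  0.08 ]
scene B [ 0.598 -0.191  0.08 ]
scene C [ 0.533 -0.113  0.08 ]
scene t1 [0.506 0.164 0.08 ]
scene t2 [0.463 0.187 0.08 ]
scene t3 [0.543 0.188 0.08 ]
scene t4 [0.541 0.237 0.08 ]
side A [ 0.469 -0.267  0.08 ]
side B [ 0.594 -0.194  0.08 ]
side C [ 0.529 -0.113  0.08 ]
side t1 [0.542 0.186 0.08 ]
side t2 [0.503 0.161 0.08 ]
side t3 [0.539 0.235 0.08 ]
side t4 [0.46  0.185 0.08 ]
side (121, 447) [0.575 0.222 0.03 ]
side (329, 447) [0.426 0.213 0.03 ]
side (172, 504) [0.536 0.28  0.03 ]
scene (486, 275) [0.556 0.152 0.03 ]
scene (646, 278) [0.471 0.277 0.03 ]
scene (570, 323) [0.568 0.248 0.03 ]
cam in tcp [ 0.06591167  0.00062717 -0.14244034] [-1.51625580e+01  6.49177112e-02  9.00264382e+01]
tool axes [[-9.59719277e-01  2.80960691e-01  1.13170976e-05]
 [ 2.80960691e-01  9.59719276e-01  3.31708421e-05]
 [-1.54153397e-06  3.50143561e-05 -9.99999999e-01]]
```

```bash
cat >> h.py <<'E'
def plan(x,y,z,yaw=63.):
    """units from present measured pose to a TCP target; yaw = world angle of tool y (mod 180)"""
    s=ctrl.get_state(); Rt=R.from_quat(s["tcp_rot"]); M=Rt.as_matrix()
    d=M.T@(np.array([x,y,z])-s["eef_pos"])/0.025
    cur=np.degrees(np.arctan2(M[1,1],M[0,1])); dy=(yaw-cur+90)%180-90
    n=np.linalg.norm(d)*25/41.7
    print("t",round(s["time"],2),"pos",np.round(s["eef_pos"],4),"yaw",round(cur,2),"UNITS",np.round(d,3),round(-dy/5,3),"rows>=",round(n,1),"open",round(s["opening"],3),"F",np.round(s["contact_force"],1))
E
python3 -c "
from h import *
plan(.49,.2,.26)"
```

```text
t 1.05 pos [0.1896 0.6478 0.2313] yaw 73.68 UNITS [-16.564 -13.815  -1.147] 2.136 rows>= 12.9 open 1.0 F [-0.1 -0.3  0.5]
```

```bash
python3 -m creep '[-16.56,-13.8,-1.15,2.14,-16.56,-13.8,-1.15,2.14,-16.56,-13.8,-1.15,2.14,-16.56,-13.8,-1.15,2.14,-16.56,-13.8,-1.15,2.14,-16.56,-13.8,-1.15,2.14,-16.56,-13.8,-1.15,2.14,-16.56,-13.8,-1.15,2.14,-16.56,-13.8,-1.15,2.14,-16.56,-13.8,-1.15,2.14,-16.56,-13.8,-1.15,2.14,-16.56,-13.8,-1.15,2.14,-16.56,-13.8,-1.15,2.14,-16.56,-13.8,-1.15,2.14,-16.56,-13.8,-1.15,2.14,-16.56,-13.8,-1.15,2.14]' 100 60
python3 - <<'E'
from h import *
ctrl.get_state();ci=imaging.camera_info("wrist");im=imaging.read_camera("wrist")
cv2.imwrite("pics/c_wrist.png",im[:,:,::-1])
import pickle;pickle.dump(ci,open("c.pkl","wb"))
plan(.49,.2,.26)
E
```

```text
time: 2.38
eef_pos: [0.4898, 0.2004, 0.26]
tcp_rot: [0.234, 0.972, 0.0, -0.0]
contact_force: [0.3, -0.9, 0.5]
opening: 0.611
t 2.43 pos [0.4895 0.2011 0.2599] yaw 63.02 UNITS [-0.039 -0.028 -0.002] 0.005 rows>= 0.0 open 0.614 F [0.  0.5 0.7]
```

View pics/c_wrist.png

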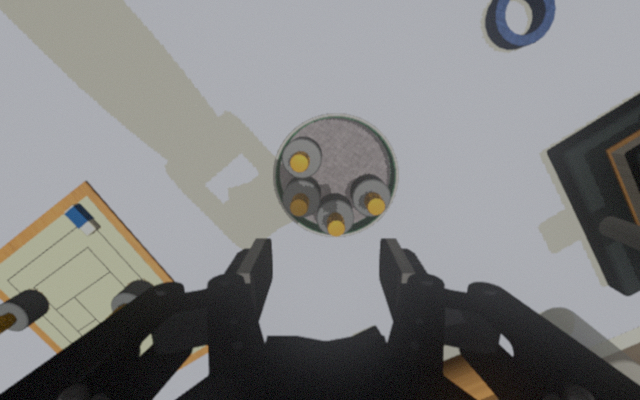

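Run:
```python
from h import *
im=cv2.imread("pics/c_wrist.png")
c=cv2.resize(im[100:250,260:410],None,fx=4,fy=4,interpolation=cv2.INTER_CUBIC)
cv2.imwrite("pics/d.png",c)
```

```text
(no output)
```

View pics/d.png

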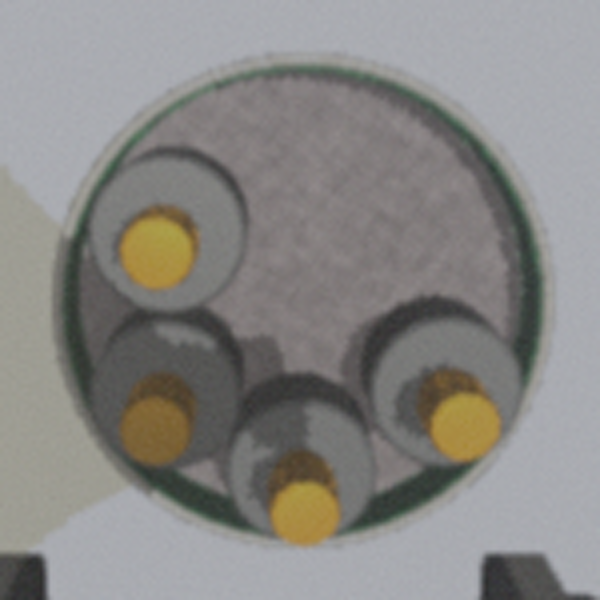

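Run:
```python
from h import *
import pickle; ci=pickle.load(open("c.pkl","rb"))
f=lambda p:((p[0]+.5)/4-.5+260,(p[1]+.5)/4-.5+100)
K=dict(t4=(158,254),t2=(155,430),t1=(304.5,513),t3=(465,427))
B=dict(t4=(169,229),t3=(446,392),t1=(302,462))
for k,v in K.items(): print(k,np.round(onz(ci,f(v),.08),4))
for k,v in B.items(): print("body",k,np.round(onz(ci,f(v),.044),4))
r=[onz(ci,f(p),.03) for p in [(53,300),(552,296),(302,52),(302,549)]]
print(np.round(r,4))
A=np.array(r)[:,:2]; 
from scipy.optimize import least_squares
s=least_squares(lambda q:np.hypot(*(A-q[:2]).T)-q[2],[.5,.2,.075]); print(s.x,s.fun)
for x in K: 
  d=onz(ci,f(K[x]),.08)[:2]-s.x[:2]; print(x,np.hypot(*d),np.degrees(np.arctan2(*d[::-1])))
```

```text
t4 [0.4618 0.1853 0.08  ]
t2 [0.5033 0.162  0.08  ]
t1 [0.5428 0.1872 0.08  ]
t3 [0.5405 0.2366 0.08  ]
body t4 [0.4603 0.1864 0.044 ]
body t3 [0.5403 0.2367 0.044 ]
body t1 [0.5403 0.1889 0.044 ]
[[0.4643 0.1434 0.03  ]
 [0.5319 0.2782 0.03  ]
 [0.434  0.2428 0.03  ]
 [0.5706 0.1742 0.03  ]]
[0.50238414 0.20863816 0.07599912] [-0.00043394 -0.00043209  0.00046026  0.00040577]
t4 0.046812066897929994 -150.1115496010504
t2 0.04661781394326878 -88.90133471843632
t1 0.045740913344431075 -27.945238324576664
t3 0.04729893416675502 36.26278353812852
```

```bash
python3 -c "
from h import *
plan(.531,-.113,.13);plan(.531,-.113,.05)"
```

```text
t 2.43 pos [0.4895 0.2011 0.2599] yaw 63.02 UNITS [ -7.182 -10.442   5.193] 0.005 rows>= 8.2 open 0.614 F [0.  0.5 0.7]
t 2.43 pos [0.4895 0.2011 0.2599] yaw 63.02 UNITS [ -7.184 -10.442   8.393] 0.005 rows>= 9.1 open 0.614 F [0.  0.5 0.7]
```

```bash
python3 -m creep '[-7.18,-10.44,5.2,0,-7.18,-10.44,5.2,0,-7.18,-10.44,5.2,0,-7.18,-10.44,5.2,0,-7.18,-10.44,5.2,0,-7.18,-10.44,5.2,0,-7.18,-10.44,5.2,0,-7.18,-10.44,5.2,0,-7.18,-10.44,5.2,0,-7.18,-10.44,5.2,0,-7.18,-10.44,5.2,0,-7.18,-10.44,5.2,0]'
python3 - <<'E'
from h import *
ci=imaging.camera_info("wrist");im=imaging.read_camera("wrist")
cv2.imwrite("pics/e_wrist.png",im[:,:,::-1])
import pickle;pickle.dump(ci,open("c.pkl","wb"))
plan(.531,-.113,.05)
print(proj(ci,[[.531,-.113,.08],[.596,-.1925,.08],[.4705,-.267,.08]]))
E
```

```text
time: 3.43
eef_pos: [0.5317, -0.1117, 0.1308]
tcp_rot: [0.232, 0.973, 0.0, 0.0]
contact_force: [-0.7, -0.2, -0.0]
opening: 0.606
t 3.48 pos [ 0.5318 -0.1117  0.131 ] yaw 63.14 UNITS [ 0.009 -0.063  3.24 ] 0.028 rows>= 1.9 open 0.607 F [-0.2 -0.7 -0.2]
[[321.82484819 219.83012452]
 [265.77281976 340.97914333]
 [ 78.00433099 241.74255573]]
```

View pics/e_wrist.png

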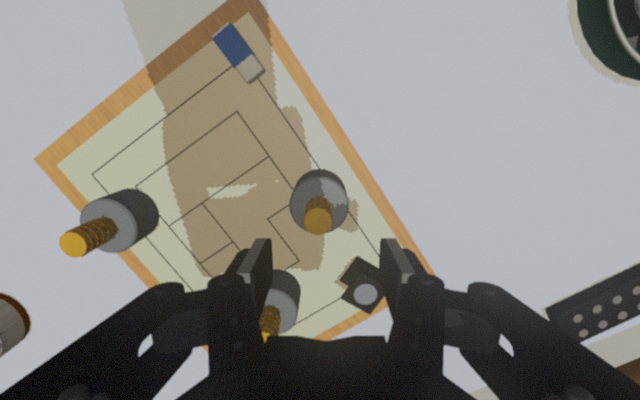

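```bash
python3 -m creep '[0.01,-0.12,1.2,0,0.01,-0.12,2.4,0,0.01,-0.12,3.0,0,0.01,-0.12,3.24,0,0.01,-0.12,3.24,0]'
python3 -m creep '[0,0,0,0,0,0,0,0,0,0,0,0,0,0,0,0,0,0,0,0,0,0,0,0]' 255 60
python3 -c "
from h import *
plan(.531,-.113,.15)"
```

```text
time: 3.9
eef_pos: [0.529, -0.1145, 0.0481]
tcp_rot: [0.233, 0.973, 0.0, -0.001]
contact_force: [-0.0, -0.6, 0.3]
opening: 0.607
time: 4.4
eef_pos: [0.5312, -0.1167, 0.0512]
tcp_rot: [0.234, 0.972, -0.0, 0.002]
contact_force: [-1.3, 0.7, 7.1]
opening: 0.213
t 4.4 pos [ 0.5312 -0.1167  0.0512] yaw 62.97 UNITS [ 0.061  0.133 -3.953] -0.006 rows>= 2.4 open 0.213 F [-1.3  0.7  7.1]
```

```bash
python3 -m creep '[0,0,-0.4,0,0,0,-1.2,0,0,0,-2.4,0,0,0,-3.6,0,0,0,-4.0,0,0,0,-4.0,0]'
python3 -c "
from h import *
plan(.5014,.2103,.145)"
```

```text
time: 4.9
eef_pos: [0.5314, -0.1169, 0.152]
tcp_rot: [0.234, 0.972, -0.001, 0.003]
contact_force: [1.1, -0.9, -5.5]
opening: 0.214
t 4.9 pos [ 0.5314 -0.1169  0.152 ] yaw 62.98 UNITS [ 7.016 11.115  0.242] -0.004 rows>= 7.9 open 0.214 F [ 1.1 -0.9 -5.5]
```

```bash
python3 -m creep '[0.2,0.33,0,0,0.7,1.1,0,0,1.4,2.2,0,0,2.2,3.45,0.1,0,3.0,4.8,0.1,0,3.85,6.1,0.2,0,4.7,7.45,0.2,0,5.45,8.65,0.24,0,6.15,9.8,0.24,0,6.65,10.55,0.24,0,6.95,11.0,0.24,0,7.02,11.12,0.24,0,7.02,11.12,0.24,0,7.02,11.12,0.24,0,7.02,11.12,0.24,0]'
python3 - <<'E'
from h import *
ci=imaging.camera_info("wrist");im=imaging.read_camera("wrist")
cv2.imwrite("pics/f_wrist.png",im[:,:,::-1])
import pickle;pickle.dump(ci,open("c.pkl","wb"))
plan(.5014,.2103,.052)
E
```

```text
time: 6.15
eef_pos: [0.499, 0.2102, 0.1418]
tcp_rot: [0.234, 0.972, -0.001, -0.001]
contact_force: [-0.2, 0.1, -6.5]
opening: 0.211
t 6.2 pos [0.4994 0.2102 0.1422] yaw 62.91 UNITS [-0.074  0.047  3.608] -0.019 rows>= 2.2 open 0.214 F [-0.2  0.5 -5.7]
```

View pics/f_wrist.png

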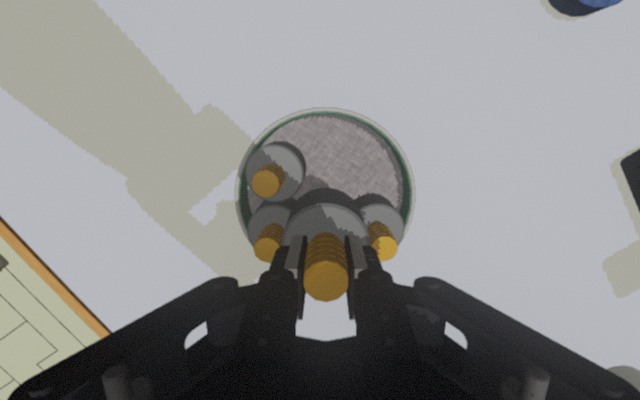

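Run:
```python
from h import *
import pickle; ci=pickle.load(open("c.pkl","rb"))
p=ctrl.get_state()["eef_pos"]
print(p,onz(ci,(326,280),p[2]+.0295))
im=cv2.imread("pics/f_wrist.png")
cv2.imwrite("pics/g.png",cv2.resize(im[100:310,220:430],None,fx=3.5,fy=3.5,interpolation=cv2.INTER_CUBIC)[:600])
# predicted knob outline & body outline if on axis at TCP
for r,z in [(.010,.0295),(.023,-.0065)]:
    a=np.arange(0,360,45)*np.pi/180
    q=proj(ci,np.c_[p[0]+r*np.cos(a),p[1]+r*np.sin(a),np.full(8,p[2]+z)]); print(np.round(q.min(0)),np.round(q.max(0)))
```

```text
[0.49936712 0.21015023 0.14220738] [0.49763378 0.21211263 0.17170738]
[300. 264.] [347. 306.]
[281. 208.] [366. 287.]
```

View pics/g.png

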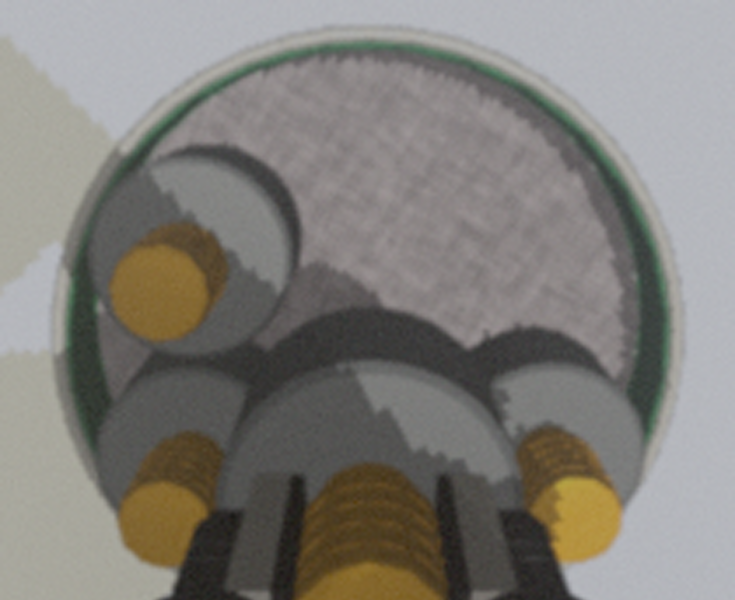

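```bash
python3 -m creep '[-0.15,0,0.5,0,-0.15,0,1.2,0,-0.15,0,1.8,0,-0.15,0,2.1,0,-0.15,0,2.3,0,-0.15,0,2.5,0,-0.15,0,2.5,0]'
python3 -c "
from h import *
plan(.5027,.2085,.0512)"
```

```text
time: 6.78
eef_pos: [0.5029, 0.2091, 0.0798]
tcp_rot: [0.234, 0.972, -0.0, -0.0]
contact_force: [0.1, -1.2, -5.4]
opening: 0.216
t 6.78 pos [0.5029 0.2091 0.0798] yaw 62.96 UNITS [-0.005 -0.024  1.144] -0.009 rows>= 0.7 open 0.216 F [ 0.1 -1.2 -5.4]
```

```bash
python3 -m creep '[0,0,0.3,0,0,0,0.6,0,0,0,0.85,0,0,0,1.0,0,0,0,1.08,0,0,0,1.08,0]'
```

```text
time: 7.28
eef_pos: [0.5028, 0.2095, 0.0529]
tcp_rot: [0.234, 0.972, -0.0, -0.0]
contact_force: [-0.9, 0.4, -5.3]
opening: 0.215
```

```bash
python3 -m creep '[0,0,0.06,0,0,0,0.12,0,0,0,0.14,0]'
```

```text
time: 7.53
eef_pos: [0.5036, 0.2095, 0.0513]
tcp_rot: [0.233, 0.972, 0.0, 0.0]
contact_force: [-3.7, -1.3, 3.0]
opening: 0.22
```

```bash
python3 -m creep '[0,0,0,0,0,0,0,0,0,0,0,0,0,0,0,0]' 150
python3 -m creep '[0,0,-0.5,0,0,0,-1.5,0,0,0,-3,0,0,0,-4,0,0,0,-4,0]'
python3 - <<'E'
from h import *
ci=imaging.camera_info("wrist");im=imaging.read_camera("wrist")
cv2.imwrite("pics/h_wrist.png",im[:,:,::-1])
cv2.imwrite("pics/h2.png",cv2.resize(im[100:310,220:430,::-1],None,fx=3,fy=3,interpolation=cv2.INTER_CUBIC)[:600])
import pickle;pickle.dump(ci,open("c.pkl","wb"))
plan(.596,-.1925,.13)
E
```

```text
time: 7.87
eef_pos: [0.5039, 0.2096, 0.0509]
tcp_rot: [0.234, 0.972, 0.001, 0.001]
contact_force: [-0.0, -0.4, 0.1]
opening: 0.413
time: 8.28
eef_pos: [0.5075, 0.2105, 0.1584]
tcp_rot: [0.234, 0.972, 0.003, 0.006]
contact_force: [0.8, -0.4, 0.4]
opening: 0.414
t 8.33 pos [0.5059 0.2102 0.1553] yaw 62.99 UNITS [-10.517 -12.72    1.015] -0.002 rows>= 9.9 open 0.415 F [-0.2 -0.4 -1. ]
```

View pics/h2.png

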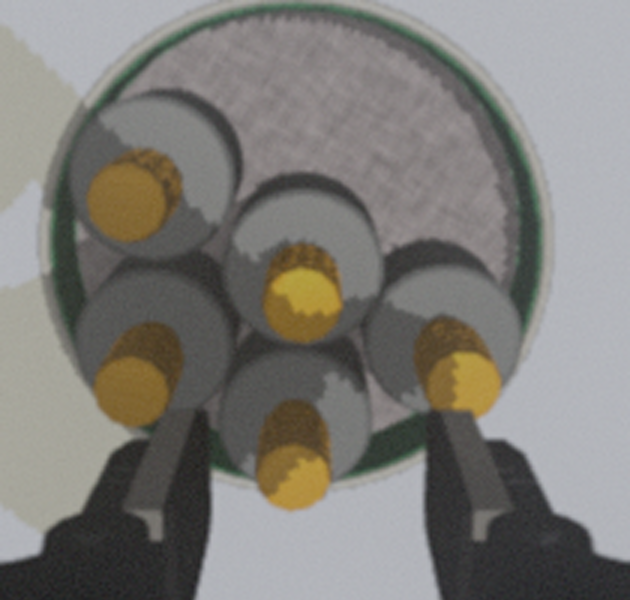

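```bash
python3 -m creep '[-10.5,-12.77,1.0,0,-10.5,-12.77,1.0,0,-10.5,-12.77,1.0,0,-10.5,-12.77,1.0,0,-10.5,-12.77,1.0,0,-10.5,-12.77,1.0,0,-10.5,-12.77,1.0,0,-10.5,-12.77,1.0,0,-10.5,-12.77,1.0,0,-10.5,-12.77,1.0,0,-10.5,-12.77,1.0,0,-10.5,-12.77,1.0,0,-10.5,-12.77,1.0,0,-10.5,-12.77,1.0,0]' 100
python3 - <<'E'
from h import *
ci=imaging.camera_info("wrist");im=imaging.read_camera("wrist")
cv2.imwrite("pics/i_wrist.png",im[:,:,::-1])
import pickle;pickle.dump(ci,open("c2.pkl","wb"))
plan(.595,-.194,.05)
print(proj(ci,[[.595,-.194,.08],[.4705,-.267,.08]]))
c=pickle.load(open("c.pkl","rb"))
f=lambda p:((p[0]+.5)/3-.5+220,(p[1]+.5)/3-.5+100)
K=dict(t4=(127,202),t2=(132,392),t1=(294,476),t3=(463,387),m=(302,306))
for k,v in K.items(): print(k,np.round(onz(c,f(v),.08),4))
r=[onz(c,f(p),.03) for p in [(38,240),(553,235),(298,0)]]; print(np.round(r,4))
E
```

```text
time: 9.5
eef_pos: [0.5912, -0.1927, 0.1244]
tcp_rot: [0.233, 0.972, 0.0, -0.001]
contact_force: [-0.2, 0.5, -0.1]
opening: 0.608
t 9.55 pos [ 0.5915 -0.1925  0.1247] yaw 63.08 UNITS [-0.157  0.011  2.987] 0.016 rows>= 1.8 open 0.608 F [-0.3  0.3 -0.2]
[[324.9441252  229.19406323]
 [114.74947426 102.21948655]]
t4 [0.4613 0.1852 0.08  ]
t2 [0.5035 0.1622 0.08  ]
t1 [0.5426 0.1876 0.08  ]
t3 [0.5403 0.2366 0.08  ]
m [0.503  0.2103 0.08  ]
[[0.4624 0.1437 0.03  ]
 [0.5302 0.2792 0.03  ]
 [0.4374 0.2426 0.03  ]]
```

View pics/i_wrist.png

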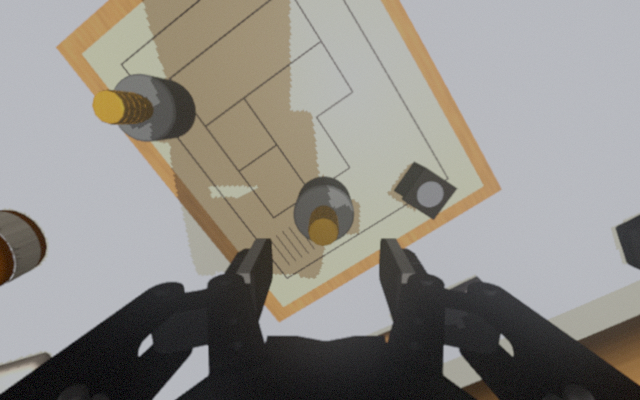

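```bash
python3 -m creep '[-0.16,-0.03,1.0,0,-0.16,-0.03,2.1,0,-0.16,-0.03,2.7,0,-0.16,-0.03,2.95,0,-0.16,-0.03,2.95,0]'
python3 -m creep '[0,0,0,0,0,0,0,0,0,0,0,0,0,0,0,0,0,0,0,0,0,0,0,0]' 255 60
python3 -m creep '[0,0,-0.4,0,0,0,-1.2,0,0,0,-2.4,0,0,0,-3.6,0,0,0,-4.0,0,0,0,-4.0,0]'
python3 -c "
from h import *
plan(.502,.256,.145)
import pickle;c=pickle.load(open('c2.pkl','rb'));print(onz(c,(108,107),.08))"
```

```text
time: 9.97
eef_pos: [0.5938, -0.1947, 0.0494]
tcp_rot: [0.233, 0.973, 0.001, -0.002]
contact_force: [-0.1, 0.3, -0.9]
opening: 0.608
time: 10.47
eef_pos: [0.5964, -0.1972, 0.0535]
tcp_rot: [0.234, 0.972, -0.0, 0.002]
contact_force: [-1.0, 1.7, 6.0]
opening: 0.21
time: 10.97
eef_pos: [0.5965, -0.1975, 0.1543]
tcp_rot: [0.234, 0.972, -0.001, 0.003]
contact_force: [0.2, -0.5, -6.2]
opening: 0.211
t 10.97 pos [ 0.5965 -0.1975  0.1543] yaw 62.98 UNITS [11.61  14.441  0.303] -0.005 rows>= 11.1 open 0.211 F [ 0.2 -0.5 -6.2]
[ 0.47081869 -0.27215222  0.08      ]
```

```bash
python3 -m creep '[0.3,0.4,0,0,1.0,1.2,0,0,1.95,2.4,0,0,2.95,3.65,0.1,0,4.0,4.9,0.1,0,5.05,6.2,0.2,0,6.1,7.5,0.2,0,7.15,8.8,0.3,0,8.2,10.05,0.3,0,9.2,11.3,0.3,0,10.1,12.4,0.3,0,10.9,13.35,0.3,0,11.4,14.0,0.3,0,11.65,14.3,0.3,0,11.69,14.34,0.3,0,11.69,14.34,0.3,0,11.69,14.34,0.3,0,11.69,14.34,0.3,0]'
python3 - <<'E'
from h import *
ci=imaging.camera_info("wrist");im=imaging.read_camera("wrist")
cv2.imwrite("pics/j_wrist.png",im[:,:,::-1])
cv2.imwrite("pics/j2.png",cv2.resize(im[100:310,220:430,::-1],None,fx=2.8,fy=2.8,interpolation=cv2.INTER_CUBIC))
import pickle;pickle.dump(ci,open("c.pkl","wb"))
plan(.499,.2546,.0535)
p=ctrl.get_state()["eef_pos"]
a=np.arange(0,360,2)*np.pi/180
for r,z in [(.010,.076-.0495),(.023,.04-.0495)]:
    q=proj(ci,np.c_[p[0]+r*np.cos(a),p[1]+r*np.sin(a),np.full(180,p[2]+z)]); q=((q+.5)-[220,100])*2.8-.5;print(np.round(q.min(0)),np.round(q.max(0)))
E
```

```text
time: 12.47
eef_pos: [0.4976, 0.2541, 0.1432]
tcp_rot: [0.234, 0.972, -0.001, -0.0]
contact_force: [0.2, 0.1, -6.1]
opening: 0.215
t 12.52 pos [0.4979 0.2542 0.1435] yaw 62.88 UNITS [-0.033  0.039  3.599] -0.024 rows>= 2.2 open 0.21 F [ 0.5  0.3 -5.7]
[224. 446.] [360. 567.]
[170. 291.] [416. 519.]
```

View pics/j2.png

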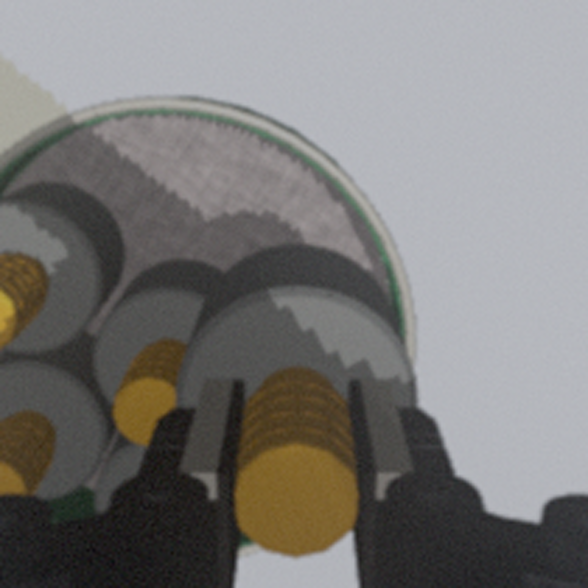

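```bash
python3 -m creep '[0.01,0.05,0.5,0,0.01,0.05,1.2,0,0.01,0.05,1.7,0,0.01,0.05,2.0,0,0.01,0.05,2.2,0,0.01,0.05,2.4,0,0.01,0.05,2.5,0,0.01,0.05,2.5,0]'
python3 -c "
from h import *
plan(.498,.2556,.0535)"
```

```text
time: 13.18
eef_pos: [0.4979, 0.2566, 0.081]
tcp_rot: [0.234, 0.972, -0.0, -0.0]
contact_force: [-0.8, 0.5, -6.2]
opening: 0.214
t 13.18 pos [0.4979 0.2566 0.081 ] yaw 62.98 UNITS [-0.022 -0.036  1.101] -0.004 rows>= 0.7 open 0.214 F [-0.8  0.5 -6.2]
```

```bash
python3 -m creep '[0,0,0.2,0,0,0,0.4,0,0,0,0.6,0,0,0,0.8,0,0,0,0.95,0,0,0,1.04,0,0,0,1.04,0]'
```

```text
time: 13.77
eef_pos: [0.4972, 0.2565, 0.0543]
tcp_rot: [0.234, 0.972, -0.0, -0.001]
contact_force: [-0.5, -0.6, -7.4]
opening: 0.218
```

```bash
python3 -m creep '[-0.04,0.02,0,0,-0.08,0.04,0,0,-0.12,0.06,0,0,-0.12,0.06,0,0]'
python3 -m creep '[0,0,0.04,0,0,0,0.08,0,0,0,0.08,0]'
```

```text
time: 14.1
eef_pos: [0.5002, 0.2566, 0.0552]
tcp_rot: [0.234, 0.972, -0.001, -0.002]
contact_force: [-4.8, -0.0, -4.5]
opening: 0.211
time: 14.35
eef_pos: [0.5004, 0.2566, 0.0537]
tcp_rot: [0.234, 0.972, -0.001, -0.001]
contact_force: [-4.9, -1.1, -2.0]
opening: 0.217
```

```bash
python3 -m creep '[0,0,0.03,0,0,0,0.03,0]'
python3 -m creep '[0,0,0,0,0,0,0,0,0,0,0,0,0,0,0,0]' 150
python3 -m creep '[0,0,-0.5,0,0,0,-1.5,0,0,0,-3,0,0,0,-4,0,0,0,-4,0,0,0,-4,0]'
python3 - <<'E'
from h import *
ci=imaging.camera_info("wrist");im=imaging.read_camera("wrist")
cv2.imwrite("pics/k_wrist.png",im[:,:,::-1])
cv2.imwrite("pics/k2.png",cv2.resize(im[100:300,180:430,::-1],None,fx=3,fy=3,interpolation=cv2.INTER_CUBIC))
import pickle;pickle.dump(ci,open("c.pkl","wb"))
plan(.4705,-.270,.13)
E
```

```text
time: 14.52
eef_pos: [0.5005, 0.2567, 0.0537]
tcp_rot: [0.233, 0.972, -0.001, -0.001]
contact_force: [-6.6, -1.9, 1.6]
opening: 0.214
time: 14.85
eef_pos: [0.503, 0.2571, 0.054]
tcp_rot: [0.234, 0.972, 0.001, 0.002]
contact_force: [-0.4, -0.1, -0.5]
opening: 0.413
time: 15.35
eef_pos: [0.5032, 0.2573, 0.1562]
tcp_rot: [0.234, 0.972, 0.002, 0.003]
contact_force: [0.0, 0.1, -0.5]
opening: 0.416
t 15.4 pos [0.5018 0.2568 0.1539] yaw 62.98 UNITS [ -8.455 -19.343   0.937] -0.003 rows>= 12.7 open 0.413 F [ 0.7  0.5 -1. ]
```

View pics/k2.png

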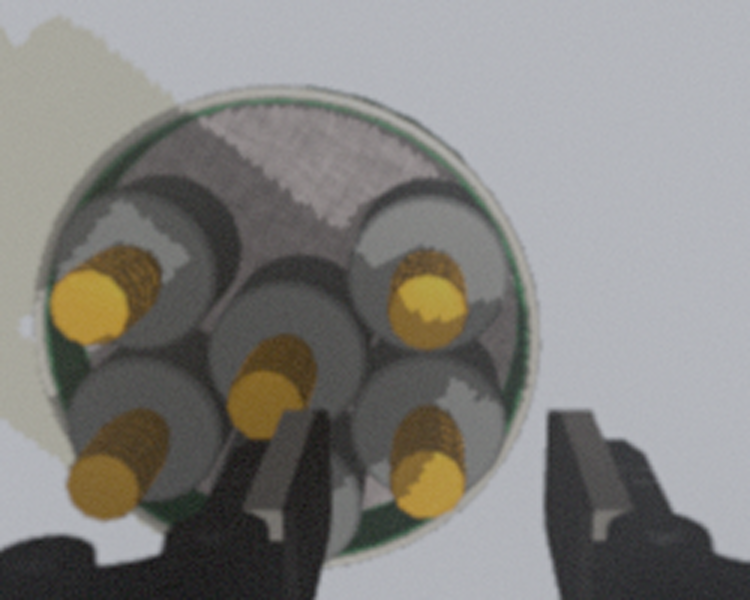

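```bash
python3 -m creep '[-8.45,-19.34,0.94,0,-8.45,-19.34,0.94,0,-8.45,-19.34,0.94,0,-8.45,-19.34,0.94,0,-8.45,-19.34,0.94,0,-8.45,-19.34,0.94,0,-8.45,-19.34,0.94,0,-8.45,-19.34,0.94,0,-8.45,-19.34,0.94,0,-8.45,-19.34,0.94,0,-8.45,-19.34,0.94,0,-8.45,-19.34,0.94,0,-8.45,-19.34,0.94,0,-8.45,-19.34,0.94,0,-8.45,-19.34,0.94,0,-8.45,-19.34,0.94,0,-8.45,-19.34,0.94,0]' 100
python3 - <<'E'
from h import *
import pickle
c=pickle.load(open("c.pkl","rb"))
ci=imaging.camera_info("wrist");im=imaging.read_camera("wrist")
cv2.imwrite("pics/l_wrist.png",im[:,:,::-1])
pickle.dump(ci,open("c2.pkl","wb"))
plan(.4705,-.270,.052)
print(proj(ci,[[.4705,-.270,.08]]))
f=lambda p:((p[0]+.5)/3-.5+180,(p[1]+.5)/3-.5+100)
K=dict(t4=(90,306),t2=(104,487),t3=(429,485),m=(265,405),n=(428,312))
for k,v in K.items(): print(k,np.round(onz(c,f(v),.08),4))
r=[onz(c,f(p),.03) for p in [(35,320),(540,335),(282,84)]]; print(np.round(r,4))
E
```

```text
time: 16.82
eef_pos: [0.4695, -0.2683, 0.1281]
tcp_rot: [0.233, 0.972, 0.001, -0.001]
contact_force: [0.5, -0.1, 0.4]
opening: 0.614
t 16.87 pos [ 0.4697 -0.2683  0.1284] yaw 63.09 UNITS [-0.064 -0.047  3.056] 0.017 rows>= 1.8 open 0.607 F [-0.1  0.5 -0.4]
[[322.53183564 223.93258325]]
t4 [0.461  0.1857 0.08  ]
t2 [0.5033 0.1627 0.08  ]
t3 [0.5408 0.2371 0.08  ]
m [0.5026 0.2107 0.08  ]
n [0.4997 0.2579 0.08  ]
[[0.4611 0.1453 0.03  ]
 [0.5342 0.2777 0.03  ]
 [0.4349 0.2451 0.03  ]]
```

View pics/l_wrist.png

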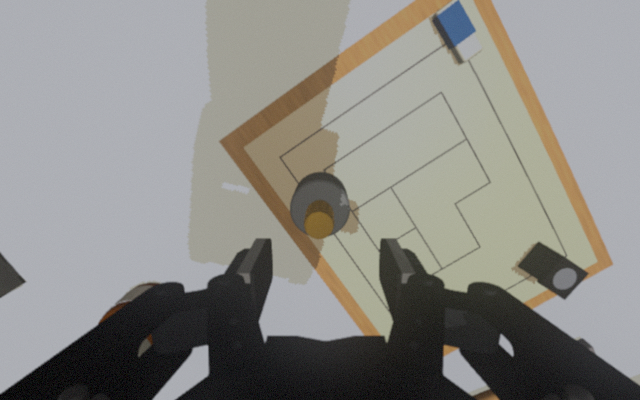

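```bash
python3 -m creep '[-0.08,-0.12,1.0,0,-0.08,-0.12,2.1,0,-0.08,-0.12,2.7,0,-0.08,-0.12,3.06,0,-0.08,-0.12,3.06,0]'
python3 -m creep '[0,0,0,0,0,0,0,0,0,0,0,0,0,0,0,0,0,0,0,0,0,0,0,0]' 255 60
python3 -m creep '[0,0,-0.4,0,0,0,-1.2,0,0,0,-2.4,0,0,0,-3.6,0,0,0,-4.0,0,0,0,-4.0,0]'
python3 - <<'E'
from h import *
import pickle
from scipy.optimize import least_squares
A=np.array([[.4611,.1453],[.5342,.2777],[.4349,.2451]])
s=least_squares(lambda q:np.hypot(*(A-q[:2]).T)-.0757,[.5,.2]);c=s.x; print("tray",c,s.fun)
W=dict(t4=(.461,.1857),m=(.5026,.2107),n=(.4997,.2579),t3=(.5408,.2371),t2=(.5033,.1627))
for k,v in W.items():
  d=np.array(v)-c; print(k,np.hypot(*d),np.degrees(np.arctan2(d[1],d[0])))
# best spot: max min clearance
best=max(((min(min(np.hypot(x-W[k][0],y-W[k][1])-.046 for k in("t4","m","n")),.049-np.hypot(x-c[0],y-c[1])),x,y) for x in np.arange(.44,.48,.0005) for y in np.arange(.22,.26,.0005)))
print(best); plan(best[1]+.001,best[2]-.001,.145)
E
```

```text
time: 17.28
eef_pos: [0.4691, -0.2714, 0.0503]
tcp_rot: [0.233, 0.973, 0.001, -0.002]
contact_force: [-0.6, 0.1, 0.0]
opening: 0.606
time: 17.78
eef_pos: [0.4714, -0.2745, 0.0544]
tcp_rot: [0.234, 0.972, -0.001, 0.001]
contact_force: [-0.2, 1.3, 6.0]
opening: 0.215
time: 18.28
eef_pos: [0.4715, -0.2747, 0.1554]
tcp_rot: [0.234, 0.972, -0.001, 0.003]
contact_force: [1.3, -0.7, -6.5]
opening: 0.212
tray [0.50160204 0.20931806] [ 5.43920854e-05  5.43136433e-05 -6.47779160e-06]
t4 0.04697168025582138 -149.81358747584116
m 0.0017046018412763084 54.16524942831153
n 0.04861915522325291 92.24205419091571
t3 0.04804493618441706 35.32747998736707
t2 0.04664897604954334 -87.91405201961109
(np.float64(0.0008625650172928226), np.float64(0.46), np.float64(0.233))
t 18.28 pos [ 0.4715 -0.2747  0.1554] yaw 62.98 UNITS [ 9.583 17.866  0.334] -0.004 rows>= 12.2 open 0.212 F [ 1.3 -0.7 -6.5]
```

```bash
python3 -m creep '[0.2,0.4,0,0,0.75,1.4,0,0,1.5,2.8,0,0,2.25,4.2,0,0,3.05,5.65,0,0,3.85,7.15,0,0,4.65,8.65,0,0,5.45,10.15,0,0,6.25,11.65,0,0,7.05,13.15,0.1,0,7.8,14.55,0.1,0,8.5,15.85,0.1,0,9.05,16.9,0.1,0,9.4,17.55,0.1,0,9.55,17.8,0.1,0,9.58,17.87,0.1,0,9.58,17.87,0.1,0,9.58,17.87,0.1,0,9.58,17.87,0.1,0]'
python3 - <<'E'
from h import *
ci=imaging.camera_info("wrist");im=imaging.read_camera("wrist")
cv2.imwrite("pics/m_wrist.png",im[:,:,::-1])
cv2.imwrite("pics/m2.png",cv2.resize(im[100:310,180:430,::-1],None,fx=2.8,fy=2.8,interpolation=cv2.INTER_CUBIC))
import pickle;pickle.dump(ci,open("c.pkl","wb"))
plan(.461,.232,.0544)
p=ctrl.get_state()["eef_pos"]
a=np.arange(0,360,2)*np.pi/180
for r,z in [(.009,.076-.0504),(.022,.04-.0504)]:
    q=proj(ci,np.c_[p[0]+r*np.cos(a),p[1]+r*np.sin(a),np.full(180,p[2]+z)]); q=((q+.5)-[180,100])*2.8-.5;print(np.round(q.min(0)),np.round(q.max(0)))
E
```

```text
time: 19.87
eef_pos: [0.4596, 0.2319, 0.1494]
tcp_rot: [0.234, 0.972, -0.001, -0.001]
contact_force: [0.7, -0.1, -5.9]
opening: 0.214
t 19.92 pos [0.4598 0.232  0.1497] yaw 62.88 UNITS [-0.043  0.024  3.813] -0.024 rows>= 2.3 open 0.212 F [ 0.6 -0.  -5.8]
[343. 450.] [464. 558.]
[288. 295.] [522. 512.]
```

View pics/m2.png

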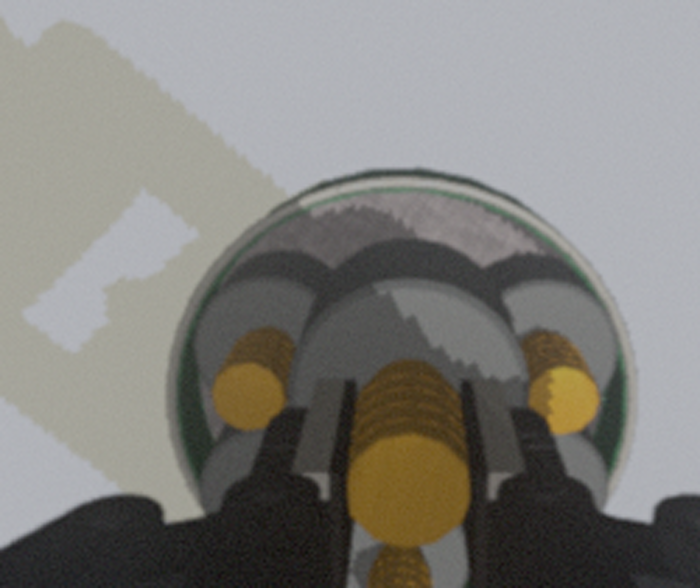

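```bash
python3 -m creep '[-0.06,0.01,0.5,0,-0.06,0.01,1.2,0,-0.06,0.01,1.7,0,-0.06,0.01,2.0,0,-0.06,0.01,2.2,0,-0.06,0.01,2.4,0,-0.06,0.01,2.5,0,-0.06,0.01,2.6,0,-0.06,0.01,2.6,0]'
python3 -c "
from h import *
plan(.4613,.2316,.0544)"
```

```text
time: 20.67
eef_pos: [0.4614, 0.2327, 0.085]
tcp_rot: [0.234, 0.972, -0.0, 0.0]
contact_force: [-0.4, -0.5, -5.2]
opening: 0.212
t 20.67 pos [0.4614 0.2327 0.085 ] yaw 62.98 UNITS [-0.016 -0.04   1.225] -0.003 rows>= 0.7 open 0.212 F [-0.4 -0.5 -5.2]
```

```bash
python3 -m creep '[-0.01,-0.03,0.15,0,-0.01,-0.03,0.3,0,-0.01,-0.03,0.4,0,-0.01,-0.03,0.4,0]'; python3 -m creep '[0,0,0.15,0,0,0,0.3,0,0,0,0.4,0,0,0,0.4,0]'
```

```text
time: 21.0
eef_pos: [0.4609, 0.2318, 0.0745]
tcp_rot: [0.234, 0.972, -0.0, -0.0]
contact_force: [0.5, -0.3, -5.8]
opening: 0.215
time: 21.33
eef_pos: [0.461, 0.2318, 0.0643]
tcp_rot: [0.234, 0.972, -0.0, -0.0]
contact_force: [-0.6, -0.4, -5.9]
opening: 0.211
```

No contact so far; about 10 mm to the floor.

```bash
python3 -m creep '[0,0,0.12,0,0,0,0.24,0,0,0,0.34,0,0,0,0.36,0]'; python3 -m creep '[0,0,0.04,0,0,0,0.07,0,0,0,0.07,0]'
```

```text
time: 21.67
eef_pos: [0.461, 0.2318, 0.0555]
tcp_rot: [0.234, 0.972, -0.0, -0.0]
contact_force: [0.1, -0.7, -5.4]
opening: 0.211
time: 21.92
eef_pos: [0.4612, 0.232, 0.0545]
tcp_rot: [0.234, 0.972, -0.0, -0.0]
contact_force: [-0.5, 0.1, -4.5]
opening: 0.213
```

```bash
python3 -m creep '[0,0,0.03,0,0,0,0.05,0,0,0,0.05,0]'
python3 -m creep '[0,0,0,0,0,0,0,0,0,0,0,0,0,0,0,0]' 150
python3 -m creep '[0,0,-0.5,0,0,0,-1.5,0,0,0,-3,0,0,0,-5,0,0,0,-6,0,0,0,-6,0,0,0,-6,0]'
python3 - <<'E'
from h import *
ci=imaging.camera_info("wrist");im=imaging.read_camera("wrist")
cv2.imwrite("pics/n2.png",cv2.resize(im[100:310,200:450,::-1],None,fx=2.8,fy=2.8,interpolation=cv2.INTER_CUBIC))
import pickle;pickle.dump(ci,open("c.pkl","wb"))
plan(.461,.232,.2)
E
```

```text
time: 22.17
eef_pos: [0.4615, 0.232, 0.0545]
tcp_rot: [0.233, 0.972, -0.0, -0.0]
contact_force: [-4.2, -1.4, 4.3]
opening: 0.212
time: 22.5
eef_pos: [0.4618, 0.2321, 0.0534]
tcp_rot: [0.234, 0.972, 0.0, 0.001]
contact_force: [-1.1, 0.6, 0.1]
opening: 0.41
time: 23.08
eef_pos: [0.463, 0.2325, 0.2063]
tcp_rot: [0.234, 0.972, 0.002, 0.003]
contact_force: [-0.0, -0.1, -1.0]
opening: 0.416
t 23.13 pos [0.4616 0.232  0.2038] yaw 62.98 UNITS [ 0.019 -0.011  0.15 ] -0.004 rows>= 0.1 open 0.416 F [-0.1  0.2 -0.5]
```

View pics/n2.png

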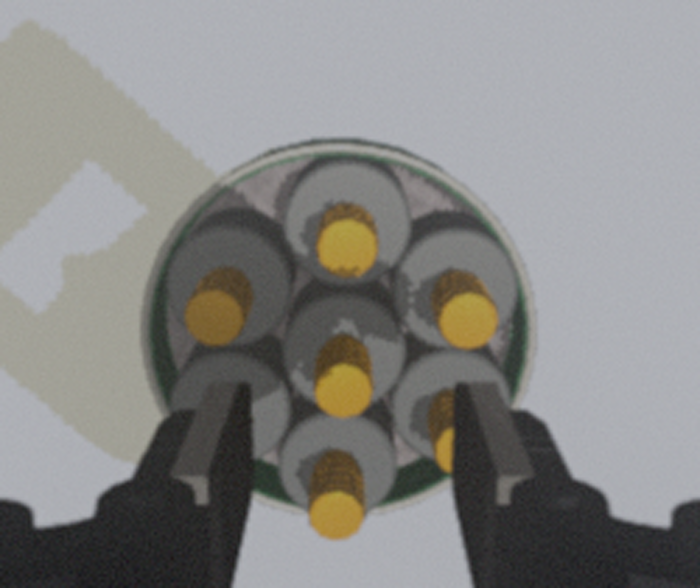

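```bash
python3 -m creep '[3,-3,-4,0,3,-3,-4,0,3,-3,-4,0,3,-3,-4,0,3,-3,-4,0,3,-3,-4,0,3,-3,-4,0]'
python3 - <<'E'
from h import *
plan(.461,.232,.2)
for n,(a,b) in dict(side=((215,300),(300,400)),scene=((190,260),(360,435))).items():
    im=imaging.read_camera(n); cv2.imwrite(f"pics/p_{n}.png",cv2.resize(im[a:b,300 if n=="side" else 350:400 if n=="side" else 440,::-1],None,fx=6,fy=6,interpolation=cv2.INTER_CUBIC))
im=imaging.read_camera("wrist"); cv2.imwrite("pics/p_wrist.png",im[:,:,::-1])
import pickle
c=pickle.load(open("c.pkl","rb")); f=lambda p:((p[0]+.5)/2.8-.5+200,(p[1]+.5)/2.8-.5+100)
for k,v in dict(t4=(218,310),m=(343,390),n=(468,320),o=(348,246),t1=(335,515)).items():
    q=onz(c,f(v),.08)[:2]; print(k,np.round(q,4),np.hypot(*(q-[.5016,.2093])))
E
```

```text
time: 23.72
eef_pos: [0.36, 0.199, 0.3007]
tcp_rot: [0.234, 0.972, -0.001, -0.002]
contact_force: [0.1, 0.1, 0.5]
opening: 0.413
t 23.72 pos [0.36   0.199  0.3007] yaw 62.97 UNITS [-3.01   3.019  4.011] -0.005 rows>= 3.5 open 0.413 F [0.1 0.1 0.5]Traceback (most recent call last):
  File "<stdin>", line 4, in <module>
TypeError: slice indices must be integers or None or have an __index__ method
```

Run:
```python
from h import *
for n,(a,b,c,d) in dict(side=(215,300,300,400),scene=(185,260,350,450)).items():
    im=imaging.read_camera(n); cv2.imwrite(f"pics/p_{n}.png",cv2.resize(im[a:b,c:d,::-1],None,fx=6,fy=6,interpolation=cv2.INTER_CUBIC))
    cv2.imwrite(f"pics/q_{n}.png",im[:,:,::-1])
im=imaging.read_camera("wrist"); cv2.imwrite("pics/p_wrist.png",im[:,:,::-1])
import pickle
c=pickle.load(open("c.pkl","rb")); f=lambda p:((p[0]+.5)/2.8-.5+200,(p[1]+.5)/2.8-.5+100)
for k,v in dict(t4=(218,310),m=(343,390),n=(468,320),o=(348,246),t1=(335,515)).items():
    q=onz(c,f(v),.08)[:2]; print(k,np.round(q,4),np.hypot(*(q-[.5016,.2093])))
```

```text
t4 [0.4596 0.1876] 0.047242912421812146
m [0.5025 0.2107] 0.0016545120117122372
n [0.4994 0.2576] 0.04838866625049918
o [0.4599 0.2343] 0.048634524961318794
t1 [0.5425 0.187 ] 0.04654857482929623
```

View pics/p_side.png

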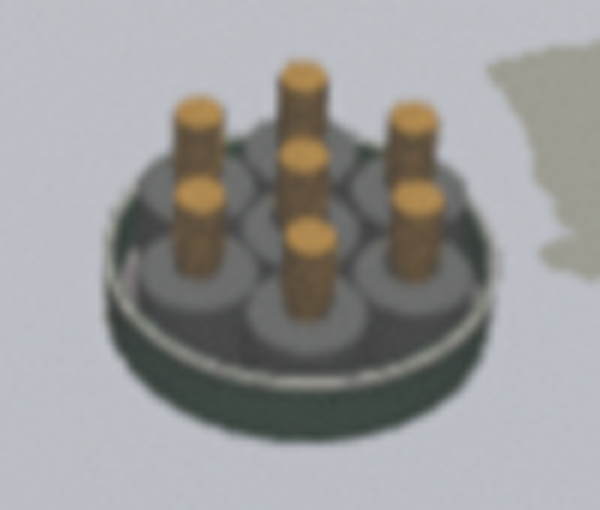

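View pics/p_scene.png

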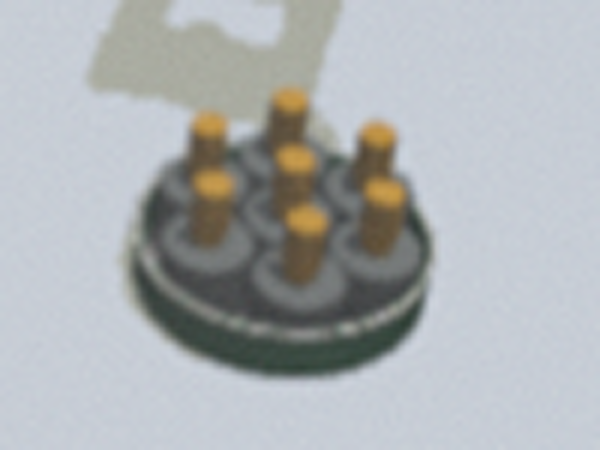

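View pics/q_side.png

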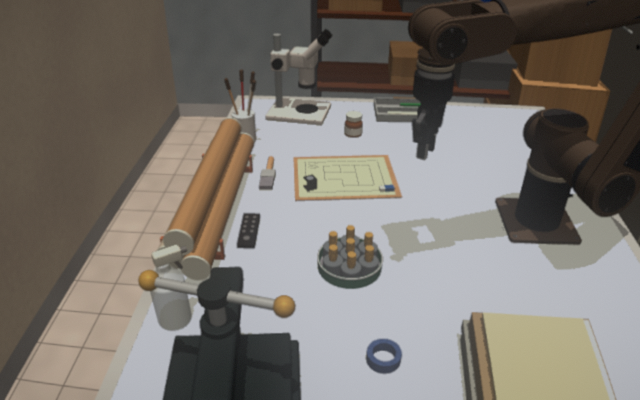

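```bash
python3 -m creep '[0,0,0,0,0,0,0,0]'; python3 -c "
from plant import ctrl
print(ctrl.sign_off())"
```

```text
time: 24.08
eef_pos: [0.3604, 0.1992, 0.3023]
tcp_rot: [0.234, 0.972, -0.0, -0.001]
contact_force: [0.7, 0.0, 0.7]
opening: 0.41
the job is handed in; nothing more can be done
None
```

All seven weights now stand in the green tray, one in the middle and six around it, and I handed the job in at about 24 s. I lifted the three off the drawing by their knobs. One went into the middle and two into the free ring places. I set each one down until the wrist force showed contact, then let go. While lowering the second weight I nudged it about 3 mm against its neighbour to open up the last place.

**Last checks**
- **Position:** In the last wrist picture the middle weight measured 1.7 mm from the tray's centre. The four ring weights I could measure measured 46.5 to 48.6 mm, against a limit of 52.5 mm. The other two ring weights were hidden or partly hidden by the fingers in that picture. I had measured them at 46.6 and 48.0 mm before the last weight went in.
- **Standing:** The side and scene pictures show all seven upright with their tops level. I judged this by eye and did not measure tilt or height.
- **Other things:** In the side picture the other things look unmoved; I did not measure them. The gripper was clear of everything.

**Disagreement:** The measurements disagreed by 1 to 2 mm on where a held weight sat relative to the gripper. I corrected each placement by up to 4 mm, and all three came out in place.

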